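Complete the bush kit and hold the card clip open

ROBOT

A 7-joint arm with a two-finger parallel gripper is mounted at the origin on a cart in front of the work surface, level with it; the furniture and walls round the work are solid. World frame = base frame: x ahead of the robot, y to its left, z up, the work surface at z = 0. Lengths are in m, angles in rad, forces in N, time in s.
With the tool pointing down it reaches from about 0.425 to 0.925 m from the base axis. Payload 6.8 kg.
Tool frame: the origin (TCP) lies on the centre line of the jaws, within the pads' length; the fingertips stand 14 mm ahead of it and the grasp point (between the pads) lies 5 mm behind it (bot.finger_overhang is the distance from the TCP to the fingertips, in m); z points along the fingers, y is the line along which they close (so a half turn about z gives the same grasp; the last joint's range is limited). The gripper opens to 85 mm and grips with 20 to 120 N. Pads are 22 mm wide; open, the fingers measure 114 mm over their backs; the gripper's body (76 mm by 85 mm) begins 54 mm behind the grasp point. The pads swing forward as they close: fully open they stand 13 mm farther back than shut.
Start: joints at [1.129, 0.477, 0.022, 1.555, -0.011, 1.109, -0.083], TCP at [0.221, -0.638, 0.216] pointing down, gripper open.
Joint ranges: [-2.96, 2.96], [-0.34, 2.1], [-1.41, 1.46], [0.24, 2.44], [-1.37, 4.51], [0.17, 1.92], [-2.96, 2.96]. Speed limits (rad/s): [2.39, 2.39, 3.14, 3.14, 3.14, 3.14, 3.14].

INTERFACE

Orientations are given as a unit quaternion [w, x, y, z].
In Python, from station import bot gives the robot as it stands.
- The arm moves only by the shell command python3 -m inch 'ROWS' [OPENING] [FORCE]. ROWS is JSON, a list of rows, each a list of 4 numbers: the shift along the tool's x, y, z in m, then the turn about the tool's z in degrees. A call has 1 to 12 rows; each row shifts and turns the commanded pose from where the row before left it, along the tool's axes as they then stand; what a row does not reach is not made up. A row lasts 1/10 s, in which the tool goes at most 50 mm and 8.59 degrees, less where a joint would pass 70% of its speed; a pose out of reach is approached as far as the arm can. A call is refused whole if a number of a shift passes 0.05 or a number of a turn 8.59, either way. A call with a gripper value outside its range is refused whole. OPENING is the finger opening in m, from 0 to 0.0854, set as the call begins (- or left out, the last holds). The fingers move at their own pace and stop on an object; FORCE is the grip in N (left out, the last holds). Time passes only in rows, so rows that do not move let the fingers close. It gives the time, the measured TCP pose, the force, the opening and the grip force at its end, in the units of the state.
- bot.get_obs(): the state, without advancing time (a new reading comes with each control period).
- bot.read_camera(name): name is "scene" or "top" or "wrist"; returns a dict with "color" (480x640x3 uint8, red, green, blue), "mtx" (3x3 intrinsics, pixels), "dist_coeffs" ([k1, k2, p1, p2, k3] as OpenCV has them; the pictures are not rectified), "world_from_camera" (4x4, takes a point from camera to world coordinates); the wrist camera has in their place "hand_eye" (4x4, takes a point from camera to tool coordinates, whose origin is the TCP and whose axes are the flange's). Camera axes: x right, y up, looking along -z (the intrinsics and any distortion apply to the point x, -y, -z); pixel columns grow to the right and rows downward; lengths in m; the calibration is good to about 2 mm. A picture is of the moment at which its call begins: read the wrist's pose just before it. There is no depth.
- bot.hand_in(): hands the job in; it is judged then, once.
The state is a dict: "t": time; "q": joint angles; "joint_vel": joint speeds; "joint_torque": joint torques, N m; "eef_pos": TCP position; "tool_rot": TCP orientation; "contact_force": force on the tool from outside, world axes, zero at the start; "torque": the same for the moment, N m; "gripper_width": opening from 0.0 (shut) to 1.0 (fully open); "grasp_force": force on a finger pad.
Only numpy, scipy, OpenCV 4.12 (cv2) and the standard library are available. Lean on these libraries where they do the work, as an engineer would, in place of code of your own. Each camera call takes 0.05 s, during which the arm holds its last target. There are 200 camera calls.

TASK

This kit is ready for its inspection tag once it is complete: stand one of the spare brass bushes in each empty pocket of the rack, seated flat on the pocket's floor, and leave the bushes already there and everything else on the bench alone. Then take the spring clip by its handles off the red bin's wall and bring it over the middle of the top edge of the job card at the back of the rack, so that its jaws gape wide on either side of the card and the clip touches neither the card nor the rack. Finish like that, still holding the clip squeezed open around the card edge, so that I can slip the tag in.

Things in the scene. Friction and masses are not known exactly. Their poses are not given: they have to be found in the camera images.
- rack: kit rack, fixed: a board 130 mm along its x, 256 mm along y, 8 mm thick; origin under its centre on the bench. Four blue nests (56 x 56 mm, tops 21 mm over the bench, one round pocket each) stand in a row along y at x = -30 mm; a white job card with a blue header stands upright in a black slot at x = +42 mm, parallel to the row
- pocket_1 (a point): centre of the floor of pocket 1 of the rack (1 to 4 from +y to -y of the rack, 58 mm apart): 36 mm across, 7 mm deep, floor 14 mm above the bench, so that a seated bush stands 12 mm proud. Two of the four are empty; which ones differs each time
- pocket_2 (a point): centre of the floor of pocket 2 of the rack (1 to 4 from +y to -y of the rack, 58 mm apart): 36 mm across, 7 mm deep, floor 14 mm above the bench, so that a seated bush stands 12 mm proud. Two of the four are empty; which ones differs each time
- pocket_3 (a point): centre of the floor of pocket 3 of the rack (1 to 4 from +y to -y of the rack, 58 mm apart): 36 mm across, 7 mm deep, floor 14 mm above the bench, so that a seated bush stands 12 mm proud. Two of the four are empty; which ones differs each time
- pocket_4 (a point): centre of the floor of pocket 4 of the rack (1 to 4 from +y to -y of the rack, 58 mm apart): 36 mm across, 7 mm deep, floor 14 mm above the bench, so that a seated bush stands 12 mm proud. Two of the four are empty; which ones differs each time
- card_edge (a point): middle of the top edge of the rack's job card, 95 mm above the bench. The card is 3 mm thick along this frame's x and 130 mm wide along its y (same axes as the rack); z up
- bush_1: brass bush that already sits in a pocket, 32 mm across, 19 mm tall, with a bore; origin at the centre of its underside, z up
- bush_2: brass bush that already sits in a pocket, 32 mm across, 19 mm tall, with a bore; origin at the centre of its underside, z up
- spare_1: spare brass bush standing on the black rubber mat (3 mm thick), 32 mm across, 19 mm tall, with a bore; origin at the centre of its underside, z up
- spare_2: spare brass bush standing on the black rubber mat (3 mm thick), 32 mm across, 19 mm tall, with a bore; origin at the centre of its underside, z up
- mat: black rubber mat with the spares, fixed, 130 x 170 x 3 mm, left or right of the rack; origin under its centre
- bin: red stacking bin, fixed, 141 x 100 x 60 mm, open on top, right or left of the rack; origin under its centre, low front wall at -x; the clip bites the middle of its back wall (2 mm thick, 69 mm from the origin towards +x, rim 60 mm above the bench)
- clip: spring clip, steel with orange handles and jaw pads, about 65 g, parked handles up on the bin's back wall. Origin on the pivot pin (about 81 mm above the bench at the start); z to the handles, x the way jaws and handles open, y along the pin. It is the frame of one half: it tilts by half the joint value when both handles are squeezed; the pivot stays midway
- clip_half (a joint): opening of the clip: 0 jaws shut, 0.6 rad handles fully squeezed (hard stop), about 0.03 on the bin wall. Handles reach 46 mm above the pivot, 25 mm wide; their ends measure 51 mm over the outsides when shut, 22 mm (parallel) fully squeezed. The spring takes about 4 N per handle to start, 9 N at the stop; a grip of 20 to 40 N squeezes it fully
- jaw_tip_1 (a point): lower end of the inner face of the jaw on the clip's +x side, 45 mm below the pivot; jaw pads 22 mm wide, 13 mm tall, 5 mm thick outside this face; the tips stand 27 mm apart fully open
- jaw_tip_2 (a point): lower end of the inner face of the jaw on the clip's -x side
- steel_bush: larger stepped bush of grey steel, 40 mm across and 32 mm tall; too big for the pockets, not part of the kit; origin at its underside
- tape: black tape roll lying flat, 62 mm across; origin at its underside
- hex_bar: brass hexagon bar lying flat, 22 x 90 x 19 mm; origin at its underside

How it is judged:
By the outcome, as a careful person would: the job done as asked, in the order asked, and still so for the second after the job is handed in, while the arm keeps its last pose, push and grip.
It also fails if it takes over 62 s, if anything falls off the work surface, if the arm or the gripper's body presses on something with over 40 N, if the wrist force passes 120 N, or if a joint passes its speed limit or range.

## Working session

There is one attempt and no reset: what is moved stays moved. The work goes in short steps, Python scripts to look and compute and a shell command to move; the robot and the scene stay as the last step left them, time stands still between calls to the robot, and variables do not carry over. Pictures are saved under pics/ and viewed, at most 10 in all, crops included, and the job is handed in when it is done.

```bash
ls; mkdir -p pics
cat > h.py <<'E'
import numpy as np, cv2, json
from station import bot
from scipy.spatial.transform import Rotation as R
def snap(name,fn=None):
    o=bot.get_obs(); c=bot.read_camera(name)
    if fn: cv2.imwrite(f'pics/{fn}.png',c['color'][:,:,::-1])
    if 'world_from_camera' in c: T=np.array(c['world_from_camera'])
    else:
        q=o['tool_rot']; W=np.eye(4); W[:3,:3]=R.from_quat([q[1],q[2],q[3],q[0]]).as_matrix(); W[:3,3]=o['eef_pos']
        T=W@np.array(c['hand_eye'])
    return c['color'],dict(K=np.array(c['mtx'],float).tolist(),D=np.array(c['dist_coeffs'],float).tolist(),T=T.tolist())
def ray(cal,px,z):
    K,D,T=(np.array(cal[k]) for k in 'KDT')
    u=cv2.undistortPoints(np.array([[px]],float),K,D)[0,0]
    d=T[:3,:3]@np.array([u[0],-u[1],-1]); o=T[:3,3]
    return o+d*(z-o[2])/d[2]
def proj(cal,P):
    K,D,T=(np.array(cal[k]) for k in 'KDT')
    P=np.atleast_2d(P); p=(P-T[:3,3])@T[:3,:3]; p=p*[1,-1,-1]
    return cv2.projectPoints(p.reshape(-1,1,3),np.zeros(3),np.zeros(3),K,D)[0][:,0]
E
python3 - <<'E'
from h import *
for n in('top','scene'):
    _,c=snap(n,n+'0'); json.dump(c,open(n+'.json','w')); print(n,np.round(c['T'],3).tolist())
o=bot.get_obs(); print(o['t'],o['eef_pos'],o['tool_rot'],o['contact_force'])
E
```

```text
pics
top [[-0.02, 0.977, -0.213, 0.308], [-1.0, -0.018, 0.009, 0.026], [0.005, 0.214, 0.977, 1.338], [0.0, 0.0, 0.0, 1.0]]
scene [[0.896, 0.34, -0.286, 0.251], [-0.444, 0.702, -0.557, -0.562], [0.011, 0.626, 0.78, 0.912], [0.0, 0.0, 0.0, 1.0]]
0.1 [ 0.22098739 -0.63722177  0.21542139] [-8.00520962e-04  9.86099290e-01  1.66155110e-01 -1.71522839e-04] [0.08987126 0.26801308 0.47076001]
```

View pics/top0.png

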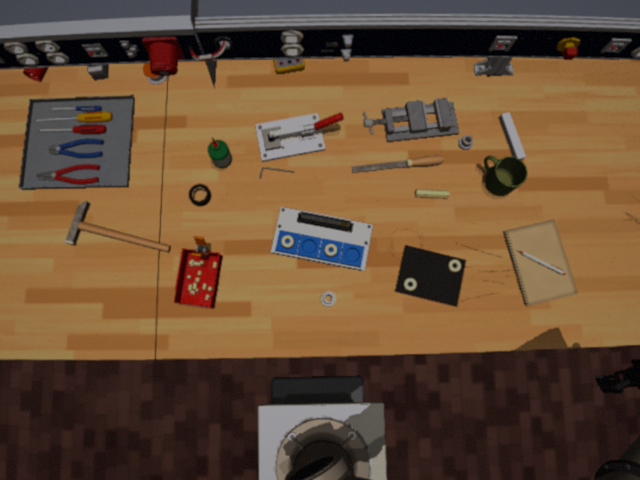

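View pics/scene0.png

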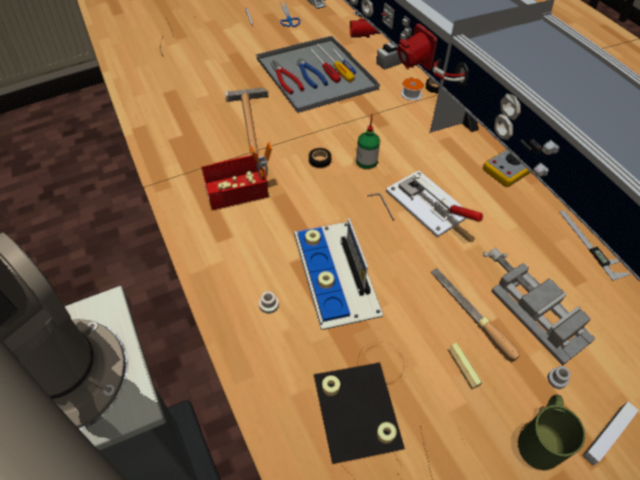

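Top view: bushes sit in pockets 1 (287,241) and 3 (331,250), so pockets 2 and 4 are empty. The spares are at (410,285) and (455,265) on the mat, and the clip is on the bin's back wall at about (203,245).

Run:
```python
from h import *
c=json.load(open('top.json')); im=cv2.imread('pics/top0.png'); hsv=cv2.cvtColor(im,cv2.COLOR_BGR2HSV)
print(c['K'])
def seg(lo,hi,box):
    m=cv2.inRange(hsv,np.array(lo),np.array(hi)); k=np.zeros_like(m); x0,y0,x1,y1=box; k[y0:y1,x0:x1]=m[y0:y1,x0:x1]; return k
m=seg((100,120,60),(125,255,255),(260,225,380,280))
pts=cv2.findNonZero(m); r=cv2.minAreaRect(pts); b=cv2.boxPoints(r)
P=np.array([ray(c,p,.021) for p in b]); print('blue',b.round(1).tolist(),P.round(4).tolist(),P.mean(0), [np.linalg.norm(P[i]-P[i-1]).round(3) for i in range(4)])
for n,box,z in(('s1',(398,272,424,298),.022),('s2',(443,252,468,278),.022),('b1',(276,230,299,253),.033),('b3',(320,239,343,262),.033)):
    m=seg((18,30,130),(40,255,255),box); M=cv2.moments(m,True); p=(M['m10']/M['m00'],M['m01']/M['m00']); print(n,M['m00'],np.round(p,1),ray(c,p,z).round(4))
m=seg((0,0,0),(180,255,60),(385,235,475,315)); b=cv2.boxPoints(cv2.minAreaRect(cv2.findNonZero(m))); P=np.array([ray(c,p,.003) for p in b]);print('mat',P.round(3).tolist(),[np.linalg.norm(P[i]-P[i-1]).round(3) for i in range(4)])
m=seg((0,150,60),(6,255,255),(170,240,230,312)); b=cv2.boxPoints(cv2.minAreaRect(cv2.findNonZero(m))); P=np.array([ray(c,p,.06) for p in b]);print('bin',b.round(0).tolist(),P.round(3).tolist(),P.mean(0),[np.linalg.norm(P[i]-P[i-1]).round(3) for i in range(4)])
```

```text
[[507.3194954122751, 0.0, 311.33725036739304], [0.0, 507.3194954122751, 230.54700368437722], [0.0, 0.0, 1.0]]
blue [[275.5, 249.6999969482422], [279.5, 229.6999969482422], [363.70001220703125, 246.5], [359.70001220703125, 266.5]] [[0.5459, 0.1095, 0.021], [0.5997, 0.0986, 0.021], [0.5499, -0.1235, 0.021], [0.4968, -0.1108, 0.021]] [ 0.54805373 -0.0065238   0.021     ] [np.float64(0.226), np.float64(0.055), np.float64(0.228), np.float64(0.055)]
s1 73.0 [410.  283.9] [ 0.4483 -0.2405  0.022 ]
s2 76.0 [455.2 264.8] [ 0.496  -0.3638  0.022 ]
b1 71.0 [287.1 240.7] [0.567  0.0783 0.033 ]
b3 71.0 [330.6 248.9] [ 0.543  -0.0353  0.033 ]
mat [[0.434, -0.201, 0.003], [0.555, -0.238, 0.003], [0.509, -0.403, 0.003], [0.39, -0.363, 0.003]] [np.float64(0.168), np.float64(0.126), np.float64(0.171), np.float64(0.126)]
bin [[173.0, 302.0], [182.0, 247.0], [220.0, 253.0], [211.0, 308.0]] [[0.41, 0.367, 0.06], [0.551, 0.348, 0.06], [0.533, 0.248, 0.06], [0.393, 0.269, 0.06]] [0.47171706 0.30818095 0.06      ] [np.float64(0.099), np.float64(0.142), np.float64(0.101), np.float64(0.141)]
```

```bash
cat >> h.py <<'E'
def goto(x,y,z,ang=None,o=None):
    """ang = world angle (deg) wanted for tool y; prints tool-axes shift AFTER turning"""
    o=o or bot.get_obs(); q=o['tool_rot']; M=R.from_quat([q[1],q[2],q[3],q[0]]).as_matrix()
    a=np.degrees(np.arctan2(M[1,1],M[0,1])); t=0 if ang is None else -((ang-a+90)%180-90)
    M2=M@R.from_euler('z',t,degrees=True).as_matrix()
    print('t',round(o['t'],2),'pos',np.round(o['eef_pos'],4),'yang',round(a,2),'tilt',np.round(M[:2,2],3),'F',np.round(o['contact_force'],1),'w',round(o['gripper_width']*.0854,4),'gf',round(o['grasp_force'],1))
    print('turn',round(t,2),'shift mm',np.round(1000*M2.T@(np.array([x,y,z])-o['eef_pos']),1))
E
python3 - <<'E'
from h import *
print(bot.finger_overhang); goto(.448,-.2405,.215,-12.3)
print(np.round(bot.read_camera('wrist')['hand_eye'],3).tolist())
E
```

```text
0.014
t 0.1 pos [ 0.221  -0.6372  0.2154] yang -70.87 tilt [-0.001  0.002] F [0.1 0.3 0.5] w 0.0853 gf 0.0
turn -58.57 shift mm [436.  137.3   0.9]
[[0.0, 0.949, 0.315, 0.08], [1.0, 0.0, -0.001, 0.0], [-0.001, 0.315, -0.949, -0.157], [0.0, 0.0, 0.0, 1.0]]
```

```bash
python3 -m inch '[[0,0,0,-8.37],[0,0,0,-8.37],[0,0,0,-8.37],[0,0,0,-8.37],[0,0,0,-8.37],[0,0,0,-8.37],[0,0,0,-8.37]]' 0.05 30; python3 -m inch '[[0.04,0.012,0,0],[0.04,0.012,0,0],[0.04,0.013,0,0],[0.04,0.013,0,0],[0.04,0.013,0,0],[0.04,0.013,0,0],[0.04,0.013,0,0],[0.04,0.013,0,0],[0.04,0.012,0.02,0],[0.04,0.012,0.02,0],[0.03,0.011,0.02,0],[0,0,0,0]]'
python3 - <<'E'
from h import *
im,c=snap('wrist','w1'); json.dump(c,open('w1.json','w')); goto(.448,-.2405,.027,-12.3)
for P in([.448,-.2405,.022],[.496,-.3638,.022]): print(proj(c,P))
E
```

```text
t: 0.85
eef_pos: [0.221, -0.6376, 0.2159]
tool_rot: [-0.0, 0.777, 0.63, 0.0]
contact_force: [0.1, 0.1, -0.7]
gripper_width: 0.584
grasp_force: 0.0
t: 2.05
eef_pos: [0.4474, -0.2411, 0.1541]
tool_rot: [-0.002, 0.776, 0.63, 0.0]
contact_force: [-0.2, 0.3, -0.5]
gripper_width: 0.587
grasp_force: 0.0
t 2.1 pos [ 0.4467 -0.2441  0.1551] yang -12.0 tilt [-0.002  0.002] F [-0.  -0.5  0.6] w 0.05 gf 0.0
turn 0.3 shift mm [  3.6   0.8 128.1]
[[322.39464752 219.44326443]]
[[402.40667152 338.36927313]]
```

View pics/w1.png

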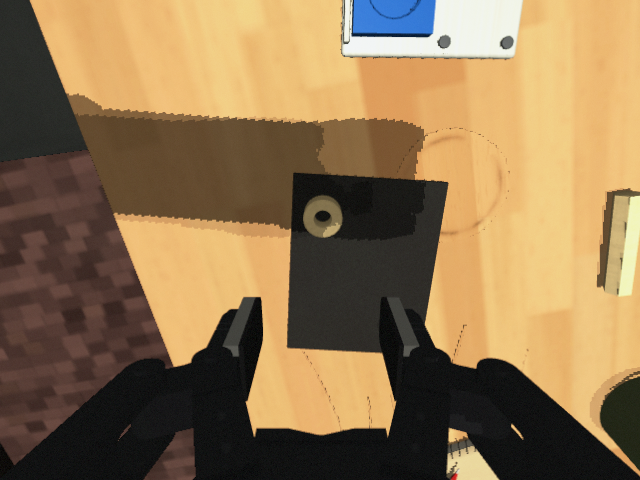

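The bush appears at (323,216) in the wrist view, and the top-camera estimate predicted (322,219), so the two agree to about 2 mm. I'll refine it numerically.

```bash
cat >> h.py <<'E'
def ring(im,cal,guess,r=0.016):
    """centre of a bush's top rim near guess (world, top height) via Hough"""
    z=guess[2]; p=proj(cal,guess)[0]; pr=np.linalg.norm(proj(cal,np.array(guess)+[0,r,0])[0]-p)
    s=int(pr*2.2); x0,y0=int(p[0])-s,int(p[1])-s
    g=cv2.cvtColor(im,cv2.COLOR_RGB2GRAY)[max(y0,0):y0+2*s,max(x0,0):x0+2*s]; g=cv2.resize(g,None,fx=4,fy=4,interpolation=cv2.INTER_CUBIC)
    C=cv2.HoughCircles(g,cv2.HOUGH_GRADIENT_ALT,1,20,param1=150,param2=.5,minRadius=int(pr*4*.85),maxRadius=int(pr*4*1.15))
    if C is None: print('none',p,pr); return
    for q in C[0][:4]:
        px=q[:2]/4+[max(x0,0),max(y0,0)]; print('ring px',px.round(1),'r',q[2]/4,'exp',p.round(1),pr.round(1),'world',ray(cal,px,z).round(4))
E
python3 - <<'E'
from h import *
c=json.load(open('w1.json')); im=cv2.imread('pics/w1.png')[:,:,::-1].copy()
ring(im,c,[.448,-.2405,.022]); goto(.448,-.2405,.027,-12.3)
E
```

```text
ring px [323.5 217.8] r 20.379787 exp [322.4 219.4] 19.5 world [ 0.4492 -0.2393  0.022 ]
t 2.1 pos [ 0.4467 -0.2441  0.1551] yang -12.0 tilt [-0.002  0.002] F [-0.  -0.5  0.6] w 0.05 gf 0.0
turn 0.3 shift mm [  3.6   0.8 128.1]
```

```bash
python3 -m inch '[[0.004,0.001,0.03,0],[0,0,0.035,0],[0,0,0.03,0],[0,0,0,0],[0,0,0,0]]'
python3 - <<'E'
from h import *
goto(.4492,-.2393,.027,-12.3)
E
python3 -m inch '[[0,0,0,0]]'
```

```text
t: 2.6
eef_pos: [0.4481, -0.2441, 0.0619]
tool_rot: [-0.0, 0.779, 0.627, -0.0]
contact_force: [0.6, -0.6, 0.6]
gripper_width: 0.586
grasp_force: 0.0
t 2.6 pos [ 0.4481 -0.2441  0.0619] yang -12.37 tilt [-0. -0.] F [ 0.6 -0.6  0.6] w 0.05 gf 0.0
turn -0.07 shift mm [ 4.9  0.  34.9]
t: 2.7
eef_pos: [0.4494, -0.2442, 0.0631]
tool_rot: [0.001, 0.779, 0.627, 0.0]
contact_force: [0.6, 0.0, -0.0]
gripper_width: 0.583
grasp_force: 0.0
```

Run:
```python
from h import *
for i in range(4):
    im,c=snap('wrist','w2'); o=bot.get_obs(); print(np.round(o['eef_pos'],4)); ring(im,c,[.449,-.239,.022])
goto(.4492,-.2393,.027,-12.3)
```

```text
[ 0.4495 -0.2441  0.0632]
ring px [318.2 255.8] r 27.019434 exp [318.9 254.2] 26.9 world [ 0.4484 -0.2399  0.022 ]
[ 0.4494 -0.2439  0.063 ]
ring px [318.  254.8] r 26.80989 exp [318.6 254.3] 26.9 world [ 0.4486 -0.2392  0.022 ]
[ 0.4493 -0.2438  0.0628]
ring px [319.2 255.2] r 26.077124 exp [319.  254.6] 26.9 world [ 0.4491 -0.2394  0.022 ]
[ 0.4491 -0.2436  0.0625]
ring px [317.2 256.2] r 27.04964 exp [319.2 254.9] 26.9 world [ 0.4477 -0.2396  0.022 ]
t 2.9 pos [ 0.4491 -0.2436  0.0625] yang -12.3 tilt [ 0.002 -0.001] F [-1.   0.  -0.6] w 0.0502 gf 0.0
turn -0.0 shift mm [ 4.2 -0.9 35.5]
```

```bash
python3 -m inch '[[0.004,-0.001,0.015,0],[0,0,0.0205,0],[0,0,0,0]]'; python3 -m inch '[[0,0,0,0],[0,0,0,0],[0,0,0,0],[0,0,0,0],[0,0,0,0]]' 0.02 30
```

```text
t: 3.2
eef_pos: [0.4469, -0.2384, 0.0246]
tool_rot: [-0.001, 0.779, 0.628, -0.001]
contact_force: [0.1, -0.6, -0.3]
gripper_width: 0.585
grasp_force: 0.0
t: 3.7
eef_pos: [0.4484, -0.2391, 0.0262]
tool_rot: [0.0, 0.779, 0.627, 0.0]
contact_force: [0.2, -0.1, 0.2]
gripper_width: 0.236
grasp_force: 0.0
```

```bash
python3 -m inch '[[0,0,0,0]]'
python3 - <<'E'
from h import *
im,c=snap('wrist','w3'); goto(.4485,-.2395,.027)
E
```

```text
t: 3.8
eef_pos: [0.4483, -0.239, 0.026]
tool_rot: [0.0, 0.779, 0.627, 0.0]
contact_force: [0.8, -0.5, -0.3]
gripper_width: 0.236
grasp_force: 0.0
t 3.85 pos [ 0.4483 -0.239   0.0259] yang -12.29 tilt [ 0. -0.] F [ 0.7  0.2 -0.5] w 0.0197 gf 0.0
turn 0 shift mm [-0.4  0.3 -1.1]
```

View pics/w3.png

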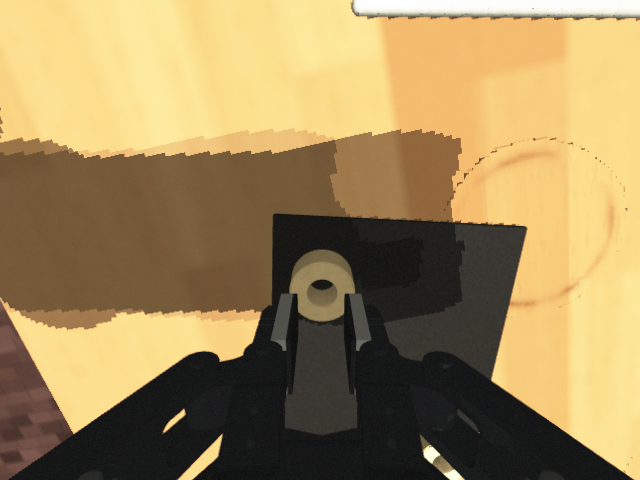

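The bush is at (322,285), still standing, with the pads closed to 20 mm slightly behind or above it. I'll check its position relative to the tips.

Run:
```python
from h import *
im,c=snap('wrist'); o=bot.get_obs(); json.dump(c,open('w3.json','w'))
ring(im,c,[.452,-.225,.022]); ring(im,c,[.449,-.239,.022])
q=o['tool_rot']; M=R.from_quat([q[1],q[2],q[3],q[0]]).as_matrix()
for t in([0,0,0],[0,.01,.014],[.011,.01,.014],[-.011,.01,.014],[.0,.01,-.01]): print(t,proj(c,o['eef_pos']+M@np.array(t)).round(1))
```

```text
none [323.44484844 263.57989208] 32.756160634121
ring px [320.5 290.5] r 30.398603 exp [323.5 291.2] 31.1 world [ 0.4477 -0.2383  0.022 ]
ring px [322. 277.] r 28.612583 exp [323.5 291.2] 31.1 world [ 0.4499 -0.2316  0.022 ]
[0, 0, 0] [[321.9 295.1]]
[0, 0.01, 0.014] [[341.5 282.4]]
[0.011, 0.01, 0.014] [[341.9 262.2]]
[-0.011, 0.01, 0.014] [[341.1 301.8]]
[0.0, 0.01, -0.01] [[344.5 305.5]]
```

```bash
python3 -m inch '[[0,0,0,0],[0,0,0,0],[0,0,0,0],[0,0,0.002,0],[0,0,0.002,0],[0,0,0.002,0],[0,0,0,0]]' 0.05; python3 -m inch '[[0,0,0,0],[0,0,0,0],[0,0,0,0],[0,0,0,0],[0,0,0,0]]' 0.02 30
python3 - <<'E'
from h import *
c=json.load(open('w3.json')); print(c['K'],c['D'])
im=cv2.imread('pics/w3.png'); cv2.imwrite('pics/w3c.png',cv2.resize(im[230:410,220:420],None,fx=3,fy=3))
E
```

```text
t: 4.6
eef_pos: [0.448, -0.2388, 0.0194]
tool_rot: [-0.0, 0.779, 0.627, -0.0]
contact_force: [0.8, -0.7, -0.0]
gripper_width: 0.585
grasp_force: 0.0
t: 5.1
eef_pos: [0.4483, -0.2389, 0.0199]
tool_rot: [0.0, 0.779, 0.627, 0.0]
contact_force: [0.2, -0.5, -0.1]
gripper_width: 0.237
grasp_force: 0.0
[[371.3826970455781, 0.0, 320.6005007069138], [0.0, 371.3826970455781, 238.25311002267563], [0.0, 0.0, 1.0]] [-0.006751093978833787, 0.0, 0.0, 0.0, 0.0]
```

View pics/w3c.png

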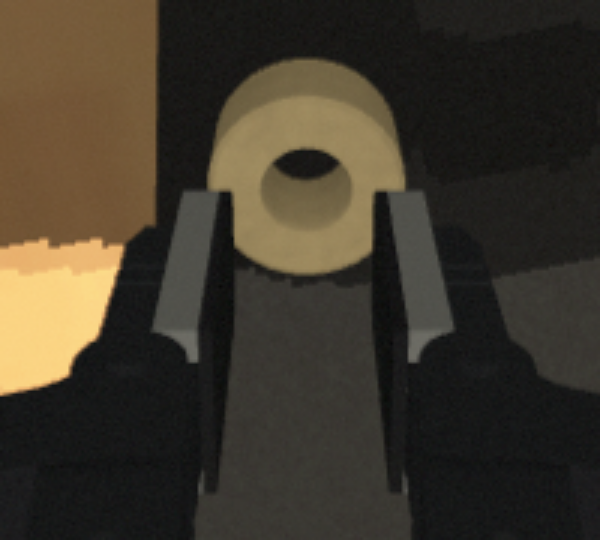

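The crop shows the pad tips at (298,293) and (345,293), with a 47 px gap for 20 mm. That puts the tips about 15 mm behind the TCP, where the spec has them 14 mm ahead, so the pads closed above the bush. I'll descend in small steps and watch the force.

```bash
python3 -m inch '[[0,0,0,0],[0,0,0,0],[0,0,0,0],[0,0,0.002,0],[0,0,0.002,0],[0,0,0,0]]' 0.05
python3 -m inch '[[0,0,0.002,0],[0,0,0.002,0],[0,0,0,0]]'
python3 -m inch '[[0,0,0.002,0],[0,0,0.002,0],[0,0,0,0]]'
python3 - <<'E'
from h import *
im,c=snap('wrist','w4'); o=bot.get_obs(); ring(im,c,[.449,-.239,.022]);
cv2.imwrite('pics/w4c.png',cv2.resize(im[230:410,200:440,::-1],None,fx=2.5,fy=2.5))
E
```

```text
t: 5.7
eef_pos: [0.448, -0.2388, 0.0154]
tool_rot: [-0.0, 0.779, 0.627, -0.0]
contact_force: [-0.2, 0.9, -0.3]
gripper_width: 0.585
grasp_force: 0.0
t: 6.0
eef_pos: [0.448, -0.2388, 0.0115]
tool_rot: [-0.0, 0.779, 0.627, -0.0]
contact_force: [-0.2, 0.4, 0.1]
gripper_width: 0.587
grasp_force: 0.0
t: 6.3
eef_pos: [0.448, -0.2388, 0.0075]
tool_rot: [-0.0, 0.779, 0.627, -0.0]
contact_force: [0.1, -0.5, -0.1]
gripper_width: 0.588
grasp_force: 0.0
ring px [324. 309.] r 36.01397 exp [324.4 310.7] 34.0 world [ 0.449  -0.2382  0.022 ]
```

View pics/w4c.png

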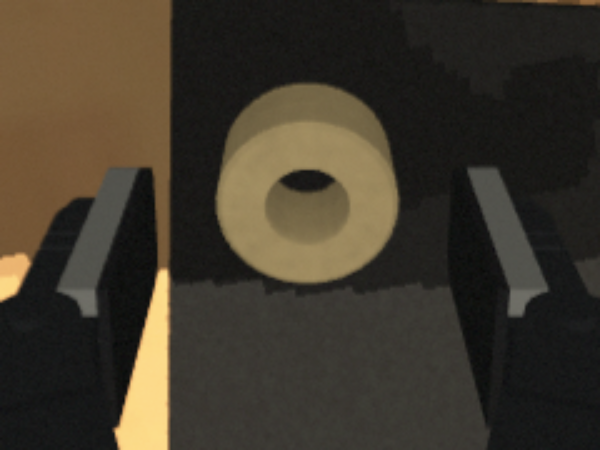

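Nothing touched with the TCP at z=7.5 mm, so the tips really are about 24 mm behind the TCP at 50 mm opening. The bush is centred between the pads at about (323,310). I'll go down 12.5 mm and grip.

```bash
python3 -m inch '[[0,0,0.004,0],[0,0,0.004,0],[0,0,0.0045,0],[0,0,0,0]]'
python3 -m inch '[[0,0,0,0],[0,0,0,0],[0,0,0,0],[0,0,0,0],[0,0,0,0]]' 0.015 30
python3 -m inch '[[0,0,-0.02,0],[0,0,-0.02,0],[0,0,-0.02,0],[0,0,-0.01,0],[0,0,0,0]]'
python3 - <<'E'
from h import *
goto(.5548,.0215,.065,-12.3)
im,c=snap('wrist','w5'); json.dump(c,open('w5.json','w'))
E
```

```text
t: 6.75
eef_pos: [0.4477, -0.2387, -0.0054]
tool_rot: [-0.001, 0.779, 0.627, -0.0]
contact_force: [-0.2, 0.7, -0.8]
gripper_width: 0.584
grasp_force: 0.0
t: 7.25
eef_pos: [0.4483, -0.2389, -0.0046]
tool_rot: [0.0, 0.779, 0.627, 0.0]
contact_force: [-0.2, 0.7, 1.6]
gripper_width: 0.352
grasp_force: 29.9
t: 7.75
eef_pos: [0.4491, -0.2395, 0.0664]
tool_rot: [0.001, 0.779, 0.627, 0.001]
contact_force: [-0.3, 0.2, -0.9]
gripper_width: 0.349
grasp_force: 30.0
t 7.75 pos [ 0.4491 -0.2395  0.0664] yang -12.3 tilt [ 0.002 -0.001] F [-0.3  0.2 -0.9] w 0.0298 gf 30.0
turn -0.0 shift mm [277.5  47.7   1.3]
```

```bash
python3 -m inch '[[0.04,0.007,0,0],[0.04,0.007,-0.01,0],[0.04,0.007,0,0],[0.04,0.007,0,0],[0.04,0.007,0,0],[0.04,0.007,0,0],[0,0,0,0],[0,0,0,0]]'
python3 - <<'E'
from h import *
for i in range(3):
    im,c=snap('wrist','w6'); ring(im,c,[.567,.0783,.033]); ring(im,c,[.543,-.0353,.033]); goto(.5548,.0215,.007)
json.dump(c,open('w6.json','w'))
E
```

```text
t: 8.6
eef_pos: [0.5397, -0.0122, 0.074]
tool_rot: [-0.001, 0.778, 0.628, -0.001]
contact_force: [0.2, -1.2, -0.6]
gripper_width: 0.347
grasp_force: 30.0
ring px [337.5  85. ] r 33.369335 exp [337.6  85.7] 35.5 world [0.567  0.0786 0.033 ]
ring px [337.5  85. ] r 37.38628 exp [337.6  85.7] 35.5 world [0.567  0.0786 0.033 ]
none [335.45261128 296.60775805] 24.8492747208566
t 8.65 pos [ 0.5393 -0.0138  0.0741] yang -12.27 tilt [-0.002 -0.001] F [-0.1 -0.5 -1.6] w 0.03 gf 30.0
turn 0 shift mm [37.8  7.8 67. ]
ring px [336.8  81.2] r 36.23064 exp [337.3  81.9] 35.7 world [0.5668 0.0787 0.033 ]
ring px [336.8  81.2] r 32.68599 exp [337.3  81.9] 35.7 world [0.5668 0.0787 0.033 ]
ring px [333.8 291.8] r 24.836922 exp [335.6 294. ] 25.0 world [ 0.5422 -0.0336  0.033 ]
ring px [334.  281.2] r 24.7895 exp [335.6 294. ] 25.0 world [ 0.5437 -0.027   0.033 ]
t 8.7 pos [ 0.5393 -0.0147  0.0742] yang -12.35 tilt [-0.002 -0.001] F [-0.5 -0.2 -0.8] w 0.03 gf 30.0
turn 0 shift mm [38.8  7.6 67.1]
ring px [336.   80.8] r 37.577217 exp [336.7  80. ] 35.8 world [0.5666 0.078  0.033 ]
ring px [336.   80.8] r 32.98194 exp [336.7  80. ] 35.8 world [0.5666 0.078  0.033 ]
ring px [334.2 278.8] r 24.459354 exp [335.4 292.5] 25.0 world [ 0.5441 -0.0265  0.033 ]
t 8.75 pos [ 0.5394 -0.0151  0.0745] yang -12.4 tilt [-0.002 -0.001] F [ 0.7 -0.3 -2. ] w 0.03 gf 30.0
turn 0 shift mm [39.1  7.3 67.4]
```

View pics/w6.png

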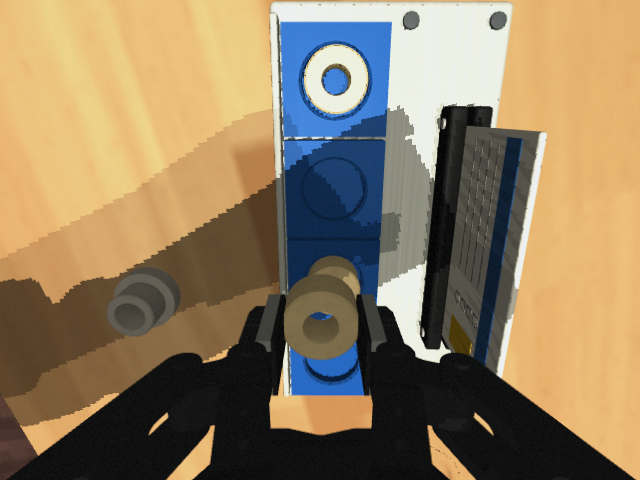

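Bush 1 is at (336,81), pocket 2's rim at (334,188), and the held bush's rim at (321,320), upright. Next I'll measure pocket 2 and the held bush.

Run:
```python
from h import *
for i in range(4):
    im,c=snap('wrist','w7'); o=bot.get_obs(); z=o['eef_pos'][2]; g=[.5548,.0215,.021]
    b=im.astype(np.int32)[:,:,::-1].astype(np.uint8); im2=cv2.convertScaleAbs(im,alpha=2.2)
    ring(im2,c,g,.018); print('held',o['eef_pos'].round(4)); ring(im,c,[*o['eef_pos'][:2],z+.027])
goto(.5548,.0215,.007)
```

```text
ring px [331.5 189.2] r 31.484617 exp [334.4 190.8] 31.8 world [0.5534 0.0228 0.021 ]
held [ 0.5395 -0.0151  0.0747]
none [322.51778088 326.73055301] 36.29637195510528
ring px [332.5 188.2] r 29.585352 exp [334.1 190.8] 31.8 world [0.5542 0.0231 0.021 ]
ring px [332.5 188.2] r 32.277794 exp [334.1 190.8] 31.8 world [0.5542 0.0231 0.021 ]
held [ 0.5397 -0.015   0.0749]
none [322.66425361 326.43338451] 36.334348270819035
ring px [333.2 189.2] r 31.908682 exp [333.7 191. ] 31.7 world [0.5547 0.0226 0.021 ]
held [ 0.5399 -0.0148  0.0751]
none [322.50990049 326.12399914] 36.334053840905284
ring px [331.  187.2] r 29.639093 exp [333.5 191.4] 31.7 world [0.5539 0.0242 0.021 ]
held [ 0.54   -0.0145  0.0752]
ring px [322.8 351.2] r 34.11971 exp [322.5 326. ] 36.3 world [ 0.5376 -0.0261  0.1022]
t 8.95 pos [ 0.54   -0.0145  0.0752] yang -12.39 tilt [-0. -0.] F [ 0.   1.  -0.6] w 0.0302 gf 30.0
turn 0 shift mm [38.4  6.7 68.2]
```

```bash
python3 -m inch '[[0.02,0.003,0.01,0],[0.018,0.003,0.01,0],[0,0,0.015,0],[0,0,0.01,0],[0,0,0,0],[0,0,0,0]]'
python3 - <<'E'
from h import *
im,c=snap('wrist','w8'); json.dump(c,open('w8.json','w')); goto(.5545,.0225,.007)
ring(im,c,[.567,.0785,.033])
cv2.imwrite('pics/w8c.png',cv2.resize(im[200:420,200:440,::-1],None,fx=2.5,fy=2.5))
for z in(.021,.014): print(proj(c,[.5545,.0228,z]))
E
```

```text
t: 9.55
eef_pos: [0.5538, 0.0212, 0.03]
tool_rot: [-0.0, 0.779, 0.627, -0.001]
contact_force: [0.6, 0.3, -0.2]
gripper_width: 0.353
grasp_force: 30.0
t 9.6 pos [0.5542 0.0215 0.0305] yang -12.36 tilt [-0. -0.] F [-0.8 -0.6 -0. ] w 0.03 gf 30.0
turn 0 shift mm [ 1.1  0.  23.5]
ring px [323.2 167.2] r 38.761257 exp [323.7 170.4] 40.3 world [0.5671 0.0798 0.033 ]
ring px [323.2 167.2] r 43.802353 exp [323.7 170.4] 40.3 world [0.5671 0.0798 0.033 ]
[[322.56345615 283.74453612]]
[[322.4969049  277.79292949]]
```

View pics/w8c.png

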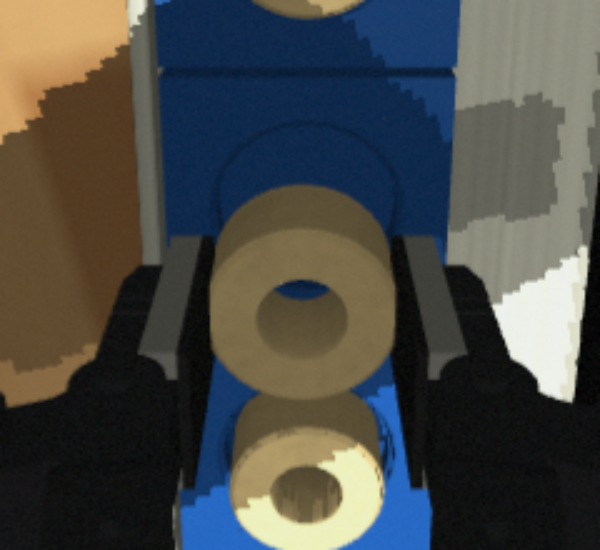

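The pocket 2 rim centre is at column 323 and the held bush at column 321, so it's about 1 mm off in both axes. I'll correct that and lower it.

```bash
python3 -m inch '[[0.001,0.001,0.005,0],[0,0,0.005,0],[0,0,0.004,0],[0,0,0.003,0],[0,0,0.002,0],[0,0,0,0]]'
python3 -m inch '[[0,0,0.002,0],[0,0,0.002,0],[0,0,0,0]]'
python3 -m inch '[[0,0,0.001,0],[0,0,0,0]]'
```

```text
t: 10.2
eef_pos: [0.5552, 0.0232, 0.011]
tool_rot: [-0.0, 0.779, 0.627, -0.0]
contact_force: [0.7, -0.6, -0.8]
gripper_width: 0.352
grasp_force: 30.0
t: 10.5
eef_pos: [0.5553, 0.0233, 0.0071]
tool_rot: [-0.0, 0.779, 0.627, -0.0]
contact_force: [-0.1, 0.2, -1.6]
gripper_width: 0.352
grasp_force: 30.0
t: 10.7
eef_pos: [0.5556, 0.0232, 0.0065]
tool_rot: [0.0, 0.779, 0.627, 0.0]
contact_force: [-0.5, 0.4, 1.6]
gripper_width: 0.349
grasp_force: 30.2
```

```bash
python3 -m inch '[[0,0,0.001,0],[0,0,0,0]]'; python3 -m inch '[[0,0,0,0],[0,0,0,0],[0,0,0,0]]' 0.046; python3 -m inch '[[0,0,-0.02,0],[0,0,-0.03,0],[0,0,-0.03,0],[0,0,0,0]]'
python3 - <<'E'
from h import *
im,c=snap('wrist','w9'); json.dump(c,open('w9.json','w')); ring(im,c,[.5545,.0228,.033]); ring(im,c,[.567,.0785,.033]);ring(im,c,[.543,-.0353,.033]); goto(.496,-.3638,.075,-12.3)
E
```

```text
t: 10.9
eef_pos: [0.5556, 0.0232, 0.0063]
tool_rot: [0.0, 0.779, 0.627, -0.0]
contact_force: [-3.5, -0.2, 11.8]
gripper_width: 0.352
grasp_force: 31.1
t: 11.2
eef_pos: [0.5555, 0.0232, 0.0052]
tool_rot: [-0.0, 0.779, 0.627, 0.0]
contact_force: [-0.3, 0.6, 1.0]
gripper_width: 0.544
grasp_force: 0.0
t: 11.6
eef_pos: [0.5583, 0.0237, 0.0889]
tool_rot: [0.002, 0.779, 0.627, 0.003]
contact_force: [1.3, -0.4, 0.4]
gripper_width: 0.538
grasp_force: 0.0
ring px [315.8 256.2] r 25.153076 exp [315.3 255.9] 25.0 world [0.5547 0.0225 0.033 ]
ring px [315.5 160.8] r 27.911259 exp [315.4 161.7] 29.3 world [0.5671 0.079  0.033 ]
ring px [316.5 336.8] r 22.290936 exp [317.4 339.2] 21.4 world [ 0.5428 -0.0334  0.033 ]
t 11.65 pos [0.5571 0.0234 0.0871] yang -12.3 tilt [0.004 0.   ] F [0.9 0.7 0.3] w 0.0461 gf 0.0
turn -0.0 shift mm [-391.3   22.8   11.7]
```

View pics/w9.png

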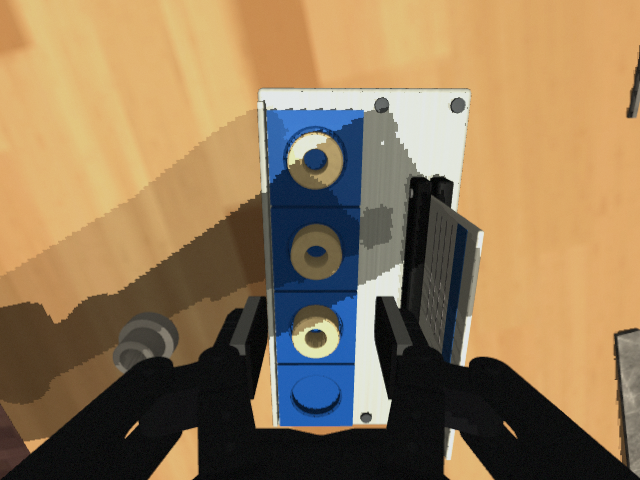

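Bush 2 is seated at (316,252), level with its neighbours. Pocket 4, at (316,395), is still empty. Next is the other spare.

```bash
python3 -m inch '[[-0.039,0.002,0,0],[-0.039,0.002,0,0],[-0.039,0.002,0,0],[-0.039,0.002,0,0],[-0.039,0.002,0,0],[-0.039,0.002,0,0],[-0.039,0.002,0,0],[-0.039,0.003,0.01,0],[-0.039,0.003,0.01,0],[-0.04,0.003,0.01,0],[0,0,0,0],[0,0,0,0]]' 0.05
python3 - <<'E'
from h import *
for i in range(4):
    im,c=snap('wrist'); ring(im,c,[.496,-.3638,.022])
    goto(.496,-.3638,-.005,-12.3)
E
```

```text
t: 12.85
eef_pos: [0.4932, -0.3642, 0.0534]
tool_rot: [-0.001, 0.78, 0.626, -0.0]
contact_force: [0.1, 1.1, -0.4]
gripper_width: 0.587
grasp_force: 0.0
ring px [324.2 264.2] r 28.683918 exp [326.8 267.3] 27.7 world [ 0.495  -0.3617  0.022 ]
t 12.9 pos [ 0.4942 -0.3627  0.054 ] yang -12.29 tilt [-0.001  0.002] F [-0.6  0.6  0.7] w 0.0501 gf 0.0
turn 0.01 shift mm [-0.7  2.1 59. ]
ring px [319.2 266.5] r 28.596003 exp [325.5 269.7] 27.5 world [ 0.493  -0.3612  0.022 ]
t 12.95 pos [ 0.4948 -0.362   0.0546] yang -12.2 tilt [-0.001  0.002] F [-0.4 -0.   0.8] w 0.0501 gf 0.0
turn 0.1 shift mm [-1.6  1.6 59.6]
ring px [321.8 263.8] r 29.206112 exp [324.5 270.7] 27.3 world [ 0.4954 -0.3594  0.022 ]
t 13.0 pos [ 0.4952 -0.3618  0.0549] yang -12.15 tilt [-0.     0.001] F [-0.2 -0.3 -0.4] w 0.0505 gf 0.0
turn 0.15 shift mm [-1.9  1.2 59.9]
ring px [319.  266.5] r 27.563911 exp [323.9 270.9] 27.3 world [ 0.4939 -0.3606  0.022 ]
t 13.05 pos [ 0.4954 -0.3619  0.0552] yang -12.14 tilt [0.    0.001] F [0.3 0.  0. ] w 0.0499 gf 0.0
turn 0.16 shift mm [-1.8  1.  60.2]
```

```bash
python3 -m inch '[[0.001,-0.001,0.012,0],[0,0,0.015,0],[0,0,0.015,0],[0,0,0.01,0],[0,0,0.004,0],[0,0,0.004,0],[0,0,0,0],[0,0,0,0]]'
python3 - <<'E'
from h import *
im,c=snap('wrist'); ring(im,c,[.4950,-.361,.022]); goto(.495,-.361,-.005,-12.3)
E
```

```text
t: 13.85
eef_pos: [0.4943, -0.3627, -0.0043]
tool_rot: [0.0, 0.779, 0.627, 0.0]
contact_force: [0.4, 0.4, 0.5]
gripper_width: 0.587
grasp_force: 0.0
ring px [320.8 304.5] r 36.419056 exp [323.1 321.6] 36.4 world [ 0.4957 -0.3533  0.022 ]
t 13.9 pos [ 0.4944 -0.3628 -0.0042] yang -12.29 tilt [ 0.001 -0.001] F [ 0.2 -0.1  0.3] w 0.0501 gf 0.0
turn 0.01 shift mm [1.9 0.2 0.8]
```

Run:
```python
from h import *
im,c=snap('wrist'); o=bot.get_obs(); M=R.from_quat(np.r_[o['tool_rot'][1:],o['tool_rot'][0]]).as_matrix()
hsv=cv2.cvtColor(im,cv2.COLOR_RGB2HSV); m=cv2.inRange(hsv,np.array((15,50,60)),np.array((40,255,255))); m[:,:270]=0; m[:,380:]=0; m[:225]=0;m[390:]=0
n,l,s,_=cv2.connectedComponentsWithStats(m); i=1+np.argmax(s[1:,4]); print('brass x,y,w,h,area',s[i])
b=o['eef_pos']+[0,0,.027-0.0]; b[2]=.022
for d in(-.016,0,.016): print(d,proj(c,b+M[:,0]*d).round(1))
b[2]=.003; print('far bottom',proj(c,b+M[:,0]*.016))
```

```text
brass x,y,w,h,area [ 282  268   79   87 5365]
-0.016 [[322.3 359. ]]
0 [[322.3 325.4]]
0.016 [[322.4 289.5]]
far bottom [[322.13415165 270.11117075]]
```

```bash
python3 -m inch '[[0.0015,0,0.0005,0],[0,0,0,0]]'
python3 -m inch '[[0,0,0,0],[0,0,0,0],[0,0,0,0],[0,0,0,0],[0,0,0,0]]' 0.015 30
python3 -m inch '[[0,0,-0.02,0],[0,0,-0.03,0],[0,0,-0.03,0],[0,0,0,0]]'
python3 - <<'E'
from h import *
goto(.530,-.091,.075,-12.3)
E
```

```text
t: 14.15
eef_pos: [0.4945, -0.3609, -0.0049]
tool_rot: [0.0, 0.779, 0.627, 0.0]
contact_force: [0.6, -0.3, 0.3]
gripper_width: 0.584
grasp_force: 0.0
t: 14.65
eef_pos: [0.4944, -0.3611, -0.0049]
tool_rot: [0.0, 0.779, 0.627, -0.0]
contact_force: [-1.4, 2.0, 5.3]
gripper_width: 0.351
grasp_force: 29.8
t: 15.05
eef_pos: [0.4969, -0.3626, 0.0786]
tool_rot: [0.003, 0.779, 0.627, 0.001]
contact_force: [0.7, -0.4, -0.6]
gripper_width: 0.354
grasp_force: 30.1
t 15.05 pos [ 0.4969 -0.3626  0.0786] yang -12.3 tilt [ 0.006 -0.004] F [ 0.7 -0.4 -0.6] w 0.0302 gf 30.1
turn 0.0 shift mm [272.4 -25.5   2.8]
```

```bash
python3 -m inch '[[0.039,-0.004,0,0],[0.039,-0.004,0,0],[0.039,-0.004,0,0],[0.039,-0.004,0,0],[0.039,-0.004,0,0],[0.039,-0.003,0,0],[0,0,0,0],[0,0,0,0],[0,0,0,0]]'
python3 - <<'E'
from h import *
for i in range(4):
    im,c=snap('wrist'); ring(cv2.convertScaleAbs(im,alpha=2),c,[.530,-.091,.021],.018); ring(im,c,[.5545,.0227,.033])
    goto(.530,-.091,.03,-12.3)
E
```

```text
t: 15.95
eef_pos: [0.521, -0.1287, 0.0742]
tool_rot: [-0.0, 0.779, 0.627, -0.001]
contact_force: [0.3, -0.0, -0.4]
gripper_width: 0.352
grasp_force: 30.1
ring px [322.8 189. ] r 30.393932 exp [323.  191.4] 31.9 world [ 0.5302 -0.0896  0.021 ]
none [322.77582624 -61.65745699] 43.92586437871954
t 16.0 pos [ 0.5211 -0.129   0.0743] yang -12.41 tilt [-0.001 -0.001] F [ 0.4 -0.   0. ] w 0.0298 gf 30.1
turn -0.11 shift mm [39.1  0.7 44.3]
none [322.74683479 190.86584775] 31.91110961243832
none [322.27683185 -62.3008061 ] 43.93189657447651
t 16.05 pos [ 0.5211 -0.1291  0.0744] yang -12.43 tilt [-0.001 -0.   ] F [ 0.   0.5 -0.6] w 0.0302 gf 30.1
turn -0.13 shift mm [39.1  0.6 44.4]
ring px [324.2 188.5] r 30.721087 exp [322.5 190.8] 31.9 world [ 0.5312 -0.0899  0.021 ]
none [321.94633843 -62.28056821] 43.90260331122557
t 16.1 pos [ 0.5212 -0.129   0.0745] yang -12.42 tilt [-0.001 -0.   ] F [-0.3 -0.4 -0.2] w 0.0303 gf 30.1
turn -0.12 shift mm [39.   0.5 44.4]
ring px [321.5 190.5] r 32.071102 exp [322.4 191. ] 31.9 world [ 0.5295 -0.0906  0.021 ]
none [321.7993217  -61.83309107] 43.85398300306335
t 16.15 pos [ 0.5213 -0.1288  0.0746] yang -12.41 tilt [-0. -0.] F [-0.3 -0.3 -0.2] w 0.03 gf 30.1
turn -0.11 shift mm [38.8  0.4 44.6]
```

```bash
python3 -m inch '[[0.02,0.001,0.01,0],[0.019,0,0.01,0],[0,0,0.015,0],[0,0,0.01,0],[0,0,0,0],[0,0,0,0]]'
python3 - <<'E'
from h import *
for i in range(3):
    im,c=snap('wrist'); o=bot.get_obs(); M=R.from_quat(np.r_[o['tool_rot'][1:],o['tool_rot'][0]]).as_matrix()
    hsv=cv2.cvtColor(im,cv2.COLOR_RGB2HSV); m=cv2.inRange(hsv,np.array((15,50,60)),np.array((40,255,255))); m[:,:275]=0; m[:,370:]=0; m[:225]=0;m[390:]=0
    n,l,s,_=cv2.connectedComponentsWithStats(m); k=1+np.argmax(s[1:,4]); print('brass x,y,w,h,area',s[k], 'midcol',s[k][0]+s[k][2]/2)
    b=o['eef_pos']+[0,0,.027]
    for d in(-.016,0): print(d,proj(c,b+M[:,0]*d).round(1))
    print('pocket',proj(c,[.5302,-.0901,.021])); goto(.5302,-.0901,.006)
# blue nest 4 edges: mid column from blue mask at pocket rows
mb=cv2.inRange(hsv,np.array((100,100,20)),np.array((125,255,255)))
for r in(215,225,235):
    x=np.where(mb[r])[0]; print(r,x.min(),x.max(),(x.min()+x.max())/2)
E
```

```text
t: 16.75
eef_pos: [0.5305, -0.0908, 0.0296]
tool_rot: [-0.0, 0.779, 0.627, -0.0]
contact_force: [-0.0, -0.0, 0.1]
gripper_width: 0.353
grasp_force: 30.1
brass x,y,w,h,area [ 278  273   86  117 8034] midcol 321.0
-0.016 [[323.1 360.2]]
0 [[323.2 326.4]]
pocket [[321.02693996 286.1084657 ]]
t 16.8 pos [ 0.5309 -0.0906  0.03  ] yang -12.37 tilt [ 0. -0.] F [ 0.3 -1.1 -0.6] w 0.0299 gf 30.1
turn 0 shift mm [ 0.4 -0.8 24. ]
brass x,y,w,h,area [ 278  273   86  117 8015] midcol 321.0
-0.016 [[322.8 360.1]]
0 [[322.9 326.3]]
pocket [[320.25082462 286.2437286 ]]
t 16.85 pos [ 0.5312 -0.0905  0.0302] yang -12.36 tilt [ 0.001 -0.   ] F [-0.2  0.7 -0. ] w 0.0302 gf 30.1
turn 0 shift mm [ 0.2 -1.1 24.2]
brass x,y,w,h,area [ 278  273   86  117 8024] midcol 321.0
-0.016 [[322.3 359.8]]
0 [[322.4 326.1]]
pocket [[319.76830957 286.38026255]]
t 16.9 pos [ 0.5313 -0.0903  0.0303] yang -12.34 tilt [ 0.001 -0.   ] F [ 0.3 -0.2 -1.2] w 0.0301 gf 30.1
turn 0 shift mm [-0.  -1.1 24.3]
215 259 561 410.0
225 259 558 408.5
235 260 556 408.0
```

Run:
```python
from h import *
im,c=snap('wrist','w10'); hsv=cv2.cvtColor(im,cv2.COLOR_RGB2HSV); mb=cv2.inRange(hsv,np.array((100,100,20)),np.array((125,255,255)))
mb=cv2.morphologyEx(mb,cv2.MORPH_CLOSE,np.ones((9,9)))
for r in range(200,272,8):
    x=np.where(mb[r,:430])[0]; print(r,x.min(),x.max(),(x.min()+x.max())/2)
ring(cv2.convertScaleAbs(im,alpha=2),c,[.5302,-.0901,.021],.018)
```

```text
200 258 379 318.5
208 258 378 318.0
216 259 378 318.5
224 259 378 318.5
232 260 377 318.5
240 260 377 318.5
248 260 376 318.0
256 261 376 318.5
264 261 375 318.0
ring px [317.5 308.2] r 34.229786 exp [319.7 286.7] 34.3 world [ 0.5265 -0.1016  0.021 ]
```

```bash
python3 -m inch '[[0,-0.001,0.005,0],[0,0,0.005,0],[0,0,0.004,0],[0,0,0.003,0],[0,0,0.002,0],[0,0,0,0]]'
python3 -m inch '[[0,0,0.002,0],[0,0,0.002,0],[0,0,0,0]]'
python3 -m inch '[[0,0,0.001,0],[0,0,0,0]]'
```

```text
t: 17.55
eef_pos: [0.5297, -0.0893, 0.0104]
tool_rot: [-0.0, 0.779, 0.627, -0.0]
contact_force: [0.1, 0.3, -0.9]
gripper_width: 0.356
grasp_force: 30.1
t: 17.85
eef_pos: [0.5298, -0.0894, 0.0066]
tool_rot: [-0.0, 0.779, 0.627, -0.0]
contact_force: [-0.3, -0.7, -1.0]
gripper_width: 0.356
grasp_force: 30.1
t: 18.05
eef_pos: [0.53, -0.0894, 0.0061]
tool_rot: [0.0, 0.779, 0.627, -0.0]
contact_force: [-0.8, -0.1, 2.1]
gripper_width: 0.351
grasp_force: 30.5
```

```bash
python3 -m inch '[[0,0,0.001,0],[0,0,0,0]]'; python3 -m inch '[[0,0,0,0],[0,0,0,0],[0,0,0,0]]' 0.046; python3 -m inch '[[0,0,-0.02,0],[0,0,-0.04,0],[0,0,-0.04,0],[0,0,-0.04,0],[0,0,-0.03,0],[0,0,-0.02,0],[0,0,0,0],[0,0,0,0]]'
python3 - <<'E'
from h import *
im,c=snap('wrist','w11')
ring(im,c,[.530,-.0905,.033]);ring(im,c,[.5425,-.034,.033]);ring(im,c,[.5545,.0227,.033]);ring(im,c,[.567,.0785,.033])
goto(.540,.299,.20,-7.7)
E
```

```text
t: 18.25
eef_pos: [0.5301, -0.0894, 0.006]
tool_rot: [0.0, 0.779, 0.627, -0.0]
contact_force: [-4.0, 0.5, 14.3]
gripper_width: 0.353
grasp_force: 31.5
t: 18.55
eef_pos: [0.53, -0.0894, 0.0047]
tool_rot: [0.0, 0.779, 0.627, 0.0]
contact_force: [0.7, 1.1, -0.2]
gripper_width: 0.541
grasp_force: 0.0
t: 19.35
eef_pos: [0.5297, -0.0895, 0.1945]
tool_rot: [0.0, 0.779, 0.627, -0.0]
contact_force: [-0.5, -0.0, 0.2]
gripper_width: 0.539
grasp_force: 0.0
ring px [320.8 209.5] r 18.580893 exp [321.7 211.7] 17.9 world [ 0.5296 -0.0883  0.033 ]
ring px [320.5 144.5] r 20.4088 exp [322.  144.4] 20.0 world [ 0.5412 -0.0338  0.033 ]
ring px [322.   71.2] r 23.750086 exp [321.7  68.6] 22.5 world [0.5543 0.0208 0.033 ]
ring px [322.   71.2] r 20.50311 exp [321.7  68.6] 22.5 world [0.5543 0.0208 0.033 ]
none [322.24528496 -15.82628701] 25.394151052630345
t 19.4 pos [ 0.5292 -0.0895  0.1937] yang -12.29 tilt [-0.002  0.   ] F [-0.7 -1.3 -0.3] w 0.0459 gf 0.0
turn -4.59 shift mm [386.4 -41.4  -6.2]
```

```bash
python3 -m inch '[[0,0,-0.005,-4.6],[0.038,-0.005,0,0],[0.038,-0.005,0,0],[0.038,-0.005,0,0],[0.038,-0.005,0,0],[0.038,-0.005,0,0],[0.038,-0.005,0,0],[0.038,-0.005,0,0],[0.038,-0.004,0,0],[0.038,-0.002,0,0],[0,0,0,0],[0,0,0,0]]' 0.085
python3 - <<'E'
from h import *
im,c=snap('wrist','w12'); json.dump(c,open('w12.json','w')); goto(.540,.299,.20,-7.7)
for P in([.54,.299,.127],[.54,.299,.081],[.54,.299,.06]): print(proj(c,P).round(1))
E
```

```text
t: 20.6
eef_pos: [0.5339, 0.2555, 0.198]
tool_rot: [-0.001, 0.752, 0.659, -0.001]
contact_force: [0.4, -1.0, 0.3]
gripper_width: 0.995
grasp_force: 0.0
t 20.65 pos [0.5344 0.2541 0.1982] yang -7.68 tilt [-0.002 -0.002] F [ 0.1 -0.3 -0. ] w 0.0852 gf 0.0
turn 0.02 shift mm [45.3 -0.5 -1.9]
[[322.6 177.5]]
[[322.4 167.3]]
[[322.4 163.7]]
```

View pics/w12.png

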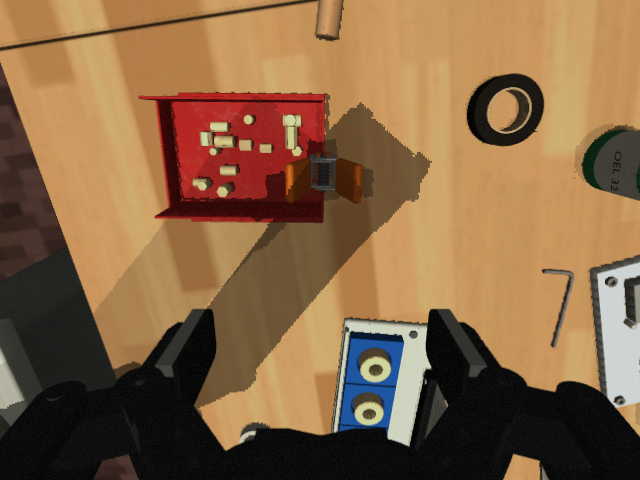

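The clip is at about (324,182), with its orange handles spanning columns 286–362 and rows 162–202. I'll measure it numerically.

Run:
```python
from h import *
for i in range(2):
    im,c=snap('wrist'); hsv=cv2.cvtColor(im,cv2.COLOR_RGB2HSV)
    m=cv2.inRange(hsv,np.array((8,180,60)),np.array((18,255,255))); m[:150]=0;m[215:]=0;m[:,:280]=0;m[:,370:]=0
    n,l,s,cc=cv2.connectedComponentsWithStats(m); L=[k for k in range(1,n) if s[k,4]>60]; print([s[k].tolist() for k in L])
    ys,xs=np.where(m); a,b=xs.min(),xs.max(); ra=ys[xs<=a+3]; rb=ys[xs>=b-3]; pa=[a,(ra.min()+ra.max())/2]; pb=[b+1,(rb.min()+rb.max())/2]
    A,B=ray(c,pa,.126),ray(c,pb,.126); print(pa,pb,A.round(4),B.round(4),'mid',(A+B)/2,'span',np.linalg.norm(A-B),'ang',np.degrees(np.arctan2(*(B-A)[1::-1])))
    mid=(A+B)/2; goto(mid[0],mid[1],.1145)
```

```text
[[284, 156, 26, 45, 959], [335, 156, 27, 46, 986]]
[np.int64(284), np.float64(180.0)] [np.int64(362), np.float64(180.5)] [0.5168 0.2989 0.126 ] [0.5645 0.2922 0.126 ] mid [0.54066303 0.29555741 0.126     ] span 0.048228169097810955 ang -8.018695713781929
t 20.7 pos [0.5348 0.2533 0.1985] yang -7.76 tilt [-0.002 -0.002] F [-0.  -0.1  0.8] w 0.0847 gf 0.0
turn 0 shift mm [42.8  0.3 83.9]
[[283, 155, 26, 45, 971], [334, 155, 27, 45, 985]]
[np.int64(283), np.float64(179.0)] [np.int64(361), np.float64(179.5)] [0.5167 0.2988 0.126 ] [0.5645 0.292  0.126 ] mid [0.54058095 0.2954476  0.126     ] span 0.048247769553242684 ang -8.103310816777007
t 20.75 pos [0.535  0.2531 0.1988] yang -7.8 tilt [-0.001 -0.002] F [-0.3 -0.3 -0.1] w 0.0849 gf 0.0
turn 0 shift mm [42.9 -0.2 84.2]
```

```bash
python3 -m inch '[[0.022,0,0,0],[0.021,0,0,0],[0,0,0,0],[0,0,0.015,0],[0,0,0.02,0],[0,0,0.02,0],[0,0,0.015,0],[0,0,0,0],[0,0,0,0]]'
python3 - <<'E'
from h import *
for i in range(2):
    im,c=snap('wrist','w13'); hsv=cv2.cvtColor(im,cv2.COLOR_RGB2HSV)
    m=cv2.inRange(hsv,np.array((8,180,60)),np.array((18,255,255))); 
    n,l,s,cc=cv2.connectedComponentsWithStats(m); print([s[k].tolist() for k in range(1,n) if s[k,4]>100])
    goto(.5406,.2955,.1145); print(proj(c,[[.5406,.2955,.126],[.5169,.2988,.126],[.5645,.2921,.126]]).round(0).tolist())
E
```

```text
t: 21.65
eef_pos: [0.5409, 0.2969, 0.1296]
tool_rot: [0.0, 0.753, 0.658, -0.0]
contact_force: [0.8, 0.1, 0.2]
gripper_width: 0.995
grasp_force: 0.0
[[312, 223, 7, 17, 112], [322, 223, 7, 16, 108], [271, 248, 35, 70, 1633], [336, 248, 35, 70, 1675]]
t 21.7 pos [0.5413 0.2975 0.1304] yang -7.72 tilt [0.001 0.   ] F [ 0.5  0.3 -0. ] w 0.0851 gf 0.0
turn 0 shift mm [-2.1 -0.4 15.9]
[[322.0, 295.0], [272.0, 294.0], [372.0, 295.0]]
[[311, 224, 7, 17, 113], [321, 224, 8, 16, 112], [271, 248, 34, 70, 1624], [335, 249, 36, 69, 1653]]
t 21.75 pos [0.5414 0.2978 0.1307] yang -7.71 tilt [0.001 0.001] F [0.2 0.1 0.4] w 0.0851 gf 0.0
turn 0 shift mm [-2.4 -0.5 16.2]
[[321.0, 295.0], [272.0, 295.0], [371.0, 295.0]]
```

```bash
python3 -m inch '[[-0.002,0,0.008,0],[0,0,0.008,0],[0,0,0,0],[0,0,0,0]]'
python3 -m inch '[[0,0,0,0],[0,0,0,0],[0,0,0,0],[0,0,0,0],[0,0,0,0],[0,0,0,0],[0,0,0,0]]' 0.015 38
python3 -m inch '[[0,0,0,0],[0,0,0,0]]'
```

```text
t: 22.15
eef_pos: [0.5403, 0.2956, 0.1134]
tool_rot: [-0.0, 0.753, 0.658, -0.0]
contact_force: [-0.2, 0.1, 0.1]
gripper_width: 0.997
grasp_force: 0.0
t: 22.85
eef_pos: [0.5405, 0.2956, 0.1138]
tool_rot: [0.0, 0.753, 0.658, -0.0]
contact_force: [-1.1, 0.1, 1.1]
gripper_width: 0.174
grasp_force: 0.0
t: 23.05
eef_pos: [0.5405, 0.2956, 0.1138]
tool_rot: [0.0, 0.753, 0.658, 0.0]
contact_force: [0.2, 0.8, 0.2]
gripper_width: 0.171
grasp_force: 0.0
```

Run:
```python
from h import *
im,c=snap('wrist','w14'); hsv=cv2.cvtColor(im,cv2.COLOR_RGB2HSV)
m=cv2.inRange(hsv,np.array((8,180,60)),np.array((18,255,255))); 
n,l,s,cc=cv2.connectedComponentsWithStats(m); print([s[k].tolist() for k in range(1,n) if s[k,4]>60])
goto(.5406,.2955,.1145); print(proj(c,[[.5406,.2955,.126],[.5169,.2988,.126],[.5645,.2921,.126]]).round(0).tolist())
# coarse ascii map
lab=np.full(m.shape,'.'); g=cv2.cvtColor(im,cv2.COLOR_RGB2GRAY)
lab[(hsv[:,:,1]<90)&(g<45)]='#'; lab[(hsv[:,:,1]<90)&(g>=45)&(g<150)]='g'; lab[m>0]='O'
red=((hsv[:,:,0]<6)|(hsv[:,:,0]>174))&(hsv[:,:,1]>180); lab[red]='r'
for r in range(200,420,6): print(r,''.join(lab[r,230:420:3]))
```

```text
[[311, 228, 8, 19, 143], [322, 228, 8, 18, 129], [267, 256, 38, 55, 1207], [337, 256, 39, 57, 1256]]
t 23.1 pos [0.5405 0.2957 0.1138] yang -7.69 tilt [0. 0.] F [-0.1 -0.4 -0.3] w 0.0152 gf 0.0
turn 0 shift mm [-0.1  0.1 -0.7]
[[322.0, 309.0], [268.0, 308.0], [377.0, 309.0]]
200 rrrrrrrrrrrrrrr.....rrrrrrrrrrr.................................
206 .rrrrrrrrrrrrrr.....rrrrrrrrrrr.................................
212 ..rr......rrrrr.......rrrrrrrrr.................................
218 .rrr......rrrrrr......rrrrrrrrr.................................
224 rrrrrrrrrrrrrrrrrr...rrrrrrrrrr.................................
230 rrrrrrrrrrrrrrrrrrrrrrrrrr.OOOrOOO..............................
236 rrrrrrrrrrrrrrrrrrrrrrrrrggOOOrOOOgg............................
242 rrrrrrrrrrrrrrrrrrrrrrrrrggOOOrOOOggg...........................
248 rrrrrrrrrrrrrrr.rrrrrrrrrgggg###ggggg...........................
254 rrrrrrrrrrrrrr.rrrrrrrrrggggggggggggg...........................
260 rrrrrrrrrrrrrrrr....rOOOOggO#####.ggOOOOO.......................
266 rrrrrrrrrrrrrrr....OOOOOOgrr#####..gOOOOOOO..................
[... 1028 characters left out ...]
#.......##
362 #######..###############.............###########################
368 #######################...............##########################
374 ########################..............##########.###############
380 ####.######.#########.##..............############.##########.##
386 #########.##.#.###.#####..............######.#####.#############
392 #######.######.########...............#g#.############.#########
398 #####################...................########################
404 ########.########.##.....................#######################
410 #####################...................#.#.####################
416 #####################..................gg#######################
```

The map shows the clip untouched. The pads closed above the handles because I applied the tip offset with the wrong sign: the tips are about 18 mm above the TCP. I'll reopen and lower 33 mm.

```bash
python3 -m inch '[[0,0,0,0],[0,0,0,0],[0,0,0,0],[0,0,0,0],[0,0,0,0],[0,0,0,0]]' 0.085
python3 -m inch '[[0,0,0.01,0],[0,0,0.01,0],[0,0,0.008,0],[0,0,0.005,0],[0,0,0,0],[0,0,0,0]]'
python3 -m inch '[[0,0,0,0],[0,0,0,0],[0,0,0,0],[0,0,0,0],[0,0,0,0],[0,0,0,0],[0,0,0,0]]' 0.01 38
python3 -m inch '[[0,0,0,0],[0,0,0,0]]'
```

```text
t: 23.7
eef_pos: [0.5405, 0.2956, 0.1138]
tool_rot: [0.0, 0.753, 0.658, -0.0]
contact_force: [0.2, -0.1, -0.6]
gripper_width: 0.999
grasp_force: 0.0
t: 24.3
eef_pos: [0.5405, 0.2957, 0.0807]
tool_rot: [-0.0, 0.753, 0.658, -0.0]
contact_force: [-0.7, -0.5, 0.2]
gripper_width: 1.002
grasp_force: 0.0
t: 25.0
eef_pos: [0.5405, 0.2956, 0.0808]
tool_rot: [0.0, 0.753, 0.658, -0.0]
contact_force: [0.2, 0.2, -0.4]
gripper_width: 0.241
grasp_force: 43.6
t: 25.2
eef_pos: [0.5405, 0.2957, 0.0808]
tool_rot: [-0.0, 0.753, 0.658, 0.0]
contact_force: [0.3, 0.4, -1.0]
gripper_width: 0.241
grasp_force: 43.6
```

The clip is gripped and fully squeezed at 20.6 mm. I'll lift it and check the card position from picture w9.

```bash
python3 -m inch '[[0,0,-0.01,0],[0,0,-0.02,0],[0,0,-0.03,0],[0,0,-0.035,0],[0,0,-0.03,0],[0,0,0,0],[0,0,0,0]]'
python3 - <<'E'
from h import *
c=json.load(open('w9.json')); print(proj(c,[[.6325,.0427,.095],[.6187,-.0208,.095],[.6047,-.0843,.095]]).round(0).tolist(), ray(c,(480,230),.095))
im,c=snap('top','top2'); print(proj(c,[[.6325,.0427,.095],[.6187,-.0208,.095],[.6047,-.0843,.095]]).round(1).tolist())
p=proj(c,[.6187,-.0208,.095])[0]; x0,y0=int(p[0]),int(p[1])
g=cv2.cvtColor(im,cv2.COLOR_RGB2GRAY); print('col',x0,'rows',y0-12,g[y0-12:y0+14,x0].tolist(), g[y0-12:y0+14,x0+12].tolist())
goto(.6187,-.0208,.20,-12.3)
im,c=snap('wrist','w15'); hsv=cv2.cvtColor(im,cv2.COLOR_RGB2HSV)
m=cv2.inRange(hsv,np.array((8,180,60)),np.array((18,255,255))); 
n,l,s,cc=cv2.connectedComponentsWithStats(m); print([s[k].tolist() for k in range(1,n) if s[k,4]>60])
E
```

```text
t: 25.9
eef_pos: [0.5408, 0.2959, 0.2069]
tool_rot: [0.0, 0.753, 0.658, 0.001]
contact_force: [0.2, 0.3, -0.8]
gripper_width: 0.237
grasp_force: 43.6
[[482.0, 229.0], [464.0, 358.0], [449.0, 460.0]] [0.63141391 0.04239569 0.095     ]
[[299.8, 210.3], [325.1, 215.1], [350.4, 220.1]]
col 325 rows 203 [125, 124, 123, 121, 123, 126, 125, 123, 125, 126, 125, 131, 139, 89, 38, 37, 43, 52, 49, 36, 24, 23, 21, 33, 91, 146] [123, 124, 124, 125, 124, 122, 123, 125, 125, 128, 130, 130, 131, 134, 140, 94, 46, 35, 41, 51, 54, 45, 28, 24, 27, 16]
t 25.95 pos [0.5402 0.2953 0.2056] yang -7.68 tilt [-0.    -0.001] F [-0.4  0.2 -0.9] w 0.0209 gf 43.6
turn 4.62 shift mm [-292.1  144.     5.8]
[[289, 241, 13, 26, 206], [338, 241, 14, 24, 207], [293, 278, 17, 98, 1369], [332, 278, 17, 98, 1398]]
```

```bash
python3 -m inch '[[0,0,0,4.6],[-0.036,0.018,0,0],[-0.036,0.018,0,0],[-0.036,0.018,0,0],[-0.037,0.018,0,0],[-0.037,0.018,0,0],[-0.037,0.018,0,0],[-0.037,0.018,0,0],[-0.036,0.018,0,0],[0,0,0,0],[0,0,0,0],[0,0,0,0]]'
python3 -m inch '[[0,0,0.02,0],[0,0,0.015,0],[0,0,0.005,0],[0,0,0,0],[0,0,0,0]]'
python3 - <<'E'
from h import *
im,c=snap('wrist','w16'); json.dump(c,open('w16.json','w')); hsv=cv2.cvtColor(im,cv2.COLOR_RGB2HSV); g=cv2.cvtColor(im,cv2.COLOR_RGB2GRAY)
m=cv2.inRange(hsv,np.array((8,180,60)),np.array((18,255,255))); 
n,l,s,cc=cv2.connectedComponentsWithStats(m); print([s[k].tolist() for k in range(1,n) if s[k,4]>60])
goto(.6187,-.0208,.126,-12.3)
u=np.array([.213,.977]);e=np.array([.977,-.213]);C=np.array([.6187,-.0208])
for d in(-.065,-.02,0,.02,.04,.065): print(d,proj(c,[[*(C+u*d-e*.0015),.095],[*(C+u*d+e*.0015),.095]]).round(0).tolist())
lab=np.full(m.shape,'.'); lab[g<50]='#'; lab[(g>=50)&(g<150)&(hsv[:,:,1]<90)]='g';lab[(g>150)&(hsv[:,:,1]<60)]='W'; lab[cv2.inRange(hsv,np.array((100,100,20)),np.array((125,255,255)))>0]='b'; lab[m>0]='O'
for r in range(110,330,7): print(r,''.join(lab[r,240:420:2]))
E
```

```text
t: 27.2
eef_pos: [0.6183, -0.0187, 0.2049]
tool_rot: [-0.001, 0.778, 0.628, -0.0]
contact_force: [0.1, 0.2, -0.9]
gripper_width: 0.242
grasp_force: 43.6
t: 27.7
eef_pos: [0.6193, -0.0198, 0.1662]
tool_rot: [0.0, 0.779, 0.628, 0.0]
contact_force: [-0.5, 0.1, -0.1]
gripper_width: 0.235
grasp_force: 43.6
[[339, 241, 12, 24, 174], [290, 242, 12, 25, 187], [293, 278, 16, 98, 1360], [332, 278, 17, 98, 1384]]
t 27.75 pos [ 0.6196 -0.02    0.1665] yang -12.27 tilt [0.001 0.   ] F [-0.5  0.3 -0.4] w 0.0206 gf 43.6
turn 0.03 shift mm [-1.  -0.7 40.5]
-0.065 [[319.0, 333.0], [323.0, 333.0]]
-0.02 [[319.0, 275.0], [323.0, 275.0]]
0 [[319.0, 246.0], [323.0, 246.0]]
0.02 [[319.0, 217.0], [323.0, 217.0]]
0.04 [[319.0, 186.0], [323.0, 186.0]]
0.065 [[319.0, 144.0], [324.0, 144.0]]
110 WW...bbbbbbbb#WWWWWWWWWWWWWWWWWWWWWWWWWWWWWWWWWWWWWWWWW...................................
117 WW..gbbbbbbbbbWWWWWWWWWWWWWWWWWWWWWWWWWWWWWWWWWWWWWWWWW...................................
124 ..bbbbbbbbbbbbgWWWWWWWWWWWWWWWWWWWWWgggWWWWggWWgggggggg...................................
131 bbbbbbbbbbbbbbWWWWWWWWWWWWWWWWWWWg#
[... 2015 characters left out ...]
gg.................................
285 bbbbbbbbbbbbbbbbbWWWWWWWggggOOOOOOO###########OOOOOOOggg..................................
292 ...ggbbbbbbbbbbbbWWWWWWWWWg#OOOOOOO###########OOOOOOO##...................................
299 .........bbbbbbbbgWWgggggg##OOOOOO###########g#OOOOOO###gggggg............................
306 .W...W....bbbb#####gggggg##OOOOOOOOg#########g#OOOOOOO##gggggg######......................
313 .........gb#######ggggggg##OOOOOOO#ggggggggggg#OOOOOOO###gggggg########...................
320 ..g.....gb########gggggg###OOOOOOO#WWWWgWWWWWW#OOOOOOOO##ggggggg########..................
327 .....gbbb########ggggggg###OOOOOOOOWWWWWWWWWWWOOOOOOOOO###ggggggg########.................
```

The map shows the card edge at columns 320–323 and the jaw pads at 290–302 and 339–351, so the clip is centred to within 1 mm. I'll lower it 40 mm.

```bash
python3 -m inch '[[0,0,0.006,0],[0,0,0.006,0],[0,0,0.006,0],[0,0,0.006,0],[0,0,0.006,0],[0,0,0.005,0],[0,0,0.003,0],[0,0,0.002,0],[0,0,0,0],[0,0,0,0],[0,0,0,0]]'
python3 - <<'E'
from h import *
im,c=snap('wrist','w17'); hsv=cv2.cvtColor(im,cv2.COLOR_RGB2HSV); g=cv2.cvtColor(im,cv2.COLOR_RGB2GRAY)
m=cv2.inRange(hsv,np.array((8,180,60)),np.array((18,255,255))); 
n,l,s,cc=cv2.connectedComponentsWithStats(m); print([s[k].tolist() for k in range(1,n) if s[k,4]>60])
goto(.6187,-.0208,.126,-12.3)
lab=np.full(m.shape,'.'); lab[g<50]='#'; lab[(g>=50)&(g<150)&(hsv[:,:,1]<90)]='g';lab[(g>150)&(hsv[:,:,1]<60)]='W'; lab[cv2.inRange(hsv,np.array((100,100,20)),np.array((125,255,255)))>0]='b'; lab[m>0]='O'
for r in list(range(50,110,6))+list(range(190,285,5)): print(r,''.join(lab[r,270:380]))
im,c=snap('scene','s2'); im2,ct=snap('top','t2')
p=proj(c,[.6187,-.0208,.095])[0]; print(p)
hs=cv2.cvtColor(im,cv2.COLOR_RGB2HSV); m=cv2.inRange(hs,np.array((8,180,60)),np.array((18,255,255))); x,y=p.astype(int); ys,xs=np.where(m[y-60:y+40,x-50:x+50]); print('scene orange rows',ys.min()+y-60,ys.max()+y-60,'cols',xs.min()+x-50,xs.max()+x-50)
E
```

```text
t: 28.85
eef_pos: [0.6193, -0.0203, 0.1261]
tool_rot: [0.0, 0.779, 0.627, 0.0]
contact_force: [0.6, -0.5, -1.4]
gripper_width: 0.242
grasp_force: 43.6
[[289, 242, 13, 25, 187], [339, 242, 12, 23, 185], [292, 278, 17, 98, 1401], [331, 278, 18, 98, 1436]]
t 28.9 pos [ 0.6193 -0.0203  0.1261] yang -12.28 tilt [ 0.001 -0.   ] F [ 0.5  0.4 -1.3] w 0.0207 gf 43.6
turn 0.02 shift mm [-0.6 -0.5  0.1]
50 WWWWWWWWWWWWWWWWWWWWWWWWWWWWWWWWWWWWWWWWWWWWWWWWWWWWWWWWWWWWWWWWWWWWWWWWWWWWWWWWWWWW..........................
56 ggggggggggWWWWWWWWWWWWWWWWWWWWWWWWWWWWWWWWWWWWWWWWWWWWWWWWWWWWWWWWgggggggggggggWWWWWg.........................
62 gggggggggggWWWWWWWWWWWWWWWWWWWWWWWWWWWWWWWWWWWWWWWWWWWWWWWWWWWWWWWgggggggggggggWWWWWg.........................
68 WWWWWWWWWWWWWWWWWWWWWWWWWWWWWWWWWWWWWWWWWWWWWWWWWWWWWWWWWWWWWWWWWWWWWWWWWWWWWWWWWWWWg.........................
74 WWWWWWWWWWWWWWWWWWWWWWWWWWWWWWWWWWWWWWWWWWWWWWWWWWWWWWWWWWWWWWWWWWWWWWWWWWWWWWWWWWWW..........................
80 WWWWWWWWWWWWWWWWWWWWWWWWWWWWWWWWWWWWWWWWWWWWWWWWWWWWWWWWWWWWWWWWWWWWWWWWWWWWWWWWWWWW..........................
86 WWWWWWWWWWWWWWWWW
[... 1988 characters left out ...]
gg############gg.OOOOOOOOO#ggggg..........................
260 ggggggggggggggggggggggggggOOOOOOgggg############gggggg############gg.OOOOO.ggggggggg..........................
265 ggggggggggggggggggggggggggggg.OOgggg###ggggggg#########ggggggggggggggggggggggggggggg..........................
270 gggggggggggggggggggggggggggggggggggggggggggggggggggggggggggggggggggggggggggggggggggg..........................
275 ggggggggggggggggggggggggggggggggggggggggggggggggggggggggggggggggggggggggggggggggggg...........................
280 gggggggggggggggggggggggggggOOOOOOOOOOO.gggg####################OOOOOOOOOO#gggggggg............................
[356.321902   241.04983503]
scene orange rows 214 252 cols 350 366
```

Front-face geometry puts the jaw tips about 44 mm below the TCP, which is about 13 mm below the card edge. The card is midway between the jaws and there's no contact force, so I'm handing in.

Run:
```python
from station import bot
print(bot.hand_in())
```

```text
the job is handed in; nothing more can be done
None
```

The job is handed in at about 29 s: both spare bushes stand in the empty pockets (2 and 4), seated on their floors, and the arm is holding the clip squeezed open around the middle of the card's top edge, with no contact force on it.

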